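# Tare the weighing cup on a lab balance, then add the cuvette

### The job

Stand the empty metal weighing cup on the balance pan and push it gently back until it bears firmly against both stop pins; let go of it, then feel for the round tare key on the tilted terminal and hold it well down for about a second, never forcing the delicate balance. Only then take the stoppered cuvette from the rack and set it down inside the cup without dropping it, leaving the cup against both pins and everything else where it is.

Things in the scene. Friction and masses are not known exactly. Their poses are not given: they have to be found in the camera images.
- balance: White laboratory balance, fixed, 300 (x) by 200 (y) mm. Origin on the bench, straight under the middle of its pan. Own +x points to its back, -x to its front (terminal). Housing tops: 58 mm high under the pan, 30 mm under the terminal. A push of more than 20 N on any part of it (pan, pins, key, terminal), by the robot or through the cup, damages it.
- pan_mid (a point): Middle of the pan's top, 75 mm above the bench. The pan is a plain steel plate 130 x 130 mm, springy (gives way from 2 N on, then 1 mm per 4 N, at most 4 mm).
- terminal_hinge (a point): Middle of the terminal's hinge, 180 mm in front of the pan's middle, 34 mm above the bench. The terminal is a grey panel 190 mm wide (y) and 90 mm long, hinged along its front edge; its back edge is propped up by 0.03 to 0.26 rad, differing every time and NOT measured. On it: a green display at left (own +y), a row of small flat keys that are not used, and the tare key.
- under_key (a point): Point on the fixed ledge (30 mm above the bench) straight under the tare key, to 5 mm: 125 mm in front of the pan's middle, 50 mm towards own -y. The tare key is the only raised round one, white, 26 mm diameter. Its top, unpressed, is 62 to 78 mm above the bench depending on the unmeasured tilt: feel for it.
- pin_left: Steel stop pin, 8 mm diameter, standing 14 mm up from the pan; it turns freely about its own upright axis like a roller but is rigid sideways. Origin on its axis at the pan's top. 26 mm behind (own +x of the balance) and 22 mm to the left (+y) of the pan's middle. A cup that touches both pins is centred on the pan, 34 mm from each pin's axis.
- pin_right: The other stop pin, alike, 26 mm behind and 22 mm to the right (-y) of the pan's middle. A cup held in the gripper that meets one pin first stops there, short of the other: the sideways force tells which pin it is on, and it must be eased sideways as well, against the other one. Both pins must feel the cup (about 1 N each or more) at the same time for a moment.
- tare (a joint): Tare key travel in m: 0 up, 0.006 fully down (hard stop). The spring takes 1.5 N to start, 4.2 N at 0.003 and 7 N fully down; returns by itself. It counts as held down beyond 0.003.
- cup: Empty aluminium weighing cup, round, straight-sided, 60 mm outer diameter, 28 mm tall, wall 3 mm, solid floor 6 mm thick; about 90 g. Origin at the centre of its underside, z up. It slides freely on the steel pan (friction under 1 N).
- rack: White cuvette rack, fixed, 130 (x) by 36 (y) by 24 mm tall, with three square sockets 18 mm deep and 14.5 mm wide along its own x at -42, 0 and +42 mm. Origin at the centre of its underside. The middle socket is empty; the outer two hold the two cuvettes, in either order.
- cuvette: The stoppered cuvette: square clear glass, 12.5 x 12.5 x 45 mm, with a round white stopper (12 mm diameter) 13 mm above that, 58 mm in all, about 14 g. Starts upright in an outer rack socket, its underside 6 mm above the bench, its square sides along the rack's. Origin at the centre of its underside, z up. The one with the stopper is to be used.
- cuvette_open: A second glass cuvette without stopper, 12.5 x 12.5 x 45 mm, in the other outer socket. Not to be used. Origin at the centre of its underside.
- wash_bottle: Clear plastic bottle with a white cap, 62 mm diameter, 170 mm tall; bystander. Origin at the centre of its underside.
- beaker: Glass beaker, 72 mm diameter, 85 mm tall; bystander. Origin at the centre of its underside.
Mind the look-alikes: they are no part of the job. What is meant by the cup is not pink, and is the larger of those in its own colour.

How it is judged:
By the outcome, as a careful person would: the job done as asked, in the order asked, and still so for the second after the job is handed in, with the robot touching nothing.
It also fails if it takes over 67 s, if anything falls off the work surface, if the arm or the gripper's body presses on something with over 40 N, if the wrist force passes 120 N, or if a joint passes its speed limit or range.

### The arm

A 7-joint arm with a two-finger parallel gripper is mounted at the origin on the work surface. World frame = base frame: x ahead of the robot, y to its left, z up, the work surface at z = 0. Lengths are in m, angles in rad, forces in N, time in s.
With the tool pointing down it reaches from about 0.4 to 0.75 m from the base axis. Payload 19.5 kg.
Tool frame: the origin (TCP) lies midway between the tips of the shut fingers; the grasp point (between the pads) lies 19 mm behind it (manip.grip_point_offset is the distance from the TCP to the grasp point, in m); z points along the fingers, y is the line along which they close (so a half turn about z gives the same grasp; the last joint's range is limited). The gripper opens to 85 mm and grips with 20 to 120 N. Pads are 22 mm wide; open, the fingers measure 114 mm over their backs; the gripper's body (76 mm by 85 mm) begins 54 mm behind the grasp point. The pads swing forward as they close: fully open they stand 13 mm farther back than shut.
Start: joints at [-1.331, 0.707, -0.028, 1.485, 0.022, 0.951, -0.075], TCP at [0.16, 0.552, 0.198] pointing down, gripper open.
Joint ranges: [-2.71, 2.71], [-0.32, 2.16], [-1.57, 1.52], [0, 2.45], [-1.46, 4.6], [0, 2.02], [-2.83, 2.83]. Speed limits (rad/s): [1.89, 1.89, 2.57, 2.57, 3.01, 3.01, 3.01].

### API

Orientations are given as a rotation vector (axis times angle).
In Python, from cell import manip gives the robot as it stands.
- The arm moves only by the tool play_rows, never from a script. Its argument "plan" is one flat list of numbers, 7 for each row, row after row: the opening, from 0 (shut) to 1 (fully open), then the shift along the tool's x, y, z in mm, then the turn, a rotation vector about the tool's x, y, z in degrees. In form: [grip, tx, ty, tz, rx, ry, rz, grip, tx, ty, tz, rx, ry, rz, ...]. A call has 1 to 12 rows; each row is the pose to reach, as a shift and turn from the pose commanded when the call began, along the tool's axes at that moment; what a row does not reach only later rows make up. A row lasts 1/8 s, in which the tool goes at most 62.5 mm and 10.7 degrees, less where a joint would pass 70% of its speed; a pose out of reach is approached as far as the arm can. A call with a gripper value outside its range is refused whole. The fingers move at their own pace and stop on an object; "grip_force" is the grip in N (left out, the last holds). Time passes only in rows, so rows that repeat a pose let the fingers close. It gives the time, the measured TCP pose, the force, the opening and the grip force at its end, in the units of the state.
- manip.get_state(): the state, without advancing time (a new reading comes with each control period).
- manip.camera(name): name is "scene" or "top"; returns a dict with "color" (420x560x3 uint8, blue, green, red), "K" (3x3 intrinsics, pixels), "R" (3x3) and "t" (3): a world point X has camera coordinates R X + t. Camera axes: x right, y down, z forward; pixel columns grow to the right and rows downward; lengths in m; the calibration is good to about 2 mm. A picture is of the moment at which its call begins. There is no depth.
- manip.hand_in(): hands the job in; it is judged then, once.
The state is a dict: "time_s": time; "joint_positions": joint angles; "dq": joint speeds; "effort": joint torques, N m; "tcp_pos": TCP position; "eef_rot": TCP orientation; "force": force on the tool from outside, world axes, zero at the start; "wrist_torque": the same for the moment, N m; "width": finger opening in m; "grasp_force": force on a finger pad.
Only numpy, scipy, OpenCV 4.12 (cv2) and the standard library are available. Lean on these libraries where they do the work, as an engineer would, in place of code of your own. Each camera call takes 0.05 s, during which the arm holds its last target. There are 200 camera calls.

## Working session

There is one attempt and no reset: what is moved stays moved. The work goes in short steps, Python scripts to look and compute and a tool call to move; the robot and the scene stay as the last step left them, time stands still between calls to the robot, and variables do not carry over. Pictures are saved under pics/ and viewed, at most 10 in all, crops included, and the job is handed in when it is done.

Besides the shell and the picture viewer there is one more tool, called after "Call:" as name(argument=value, ...), one argument or row to a line, values as JSON. play_rows: Moves the arm, as the interface text tells. Its arguments: {"type":"object","properties":{"plan":{"type":"array","items":{"type":"number"}},"grip_force":{"type":"number"}},"required":["plan"]}

```bash
mkdir -p pics
python3 - <<'E'
from cell import manip
import cv2,numpy as np
s=manip.get_state();print({k:np.round(v,3) for k,v in s.items()}, manip.grip_point_offset)
for n in("scene","top"):
    c=manip.camera(n);cv2.imwrite(f"pics/{n}0.png",c["color"]);print(n,np.round(c["K"],1).tolist(),np.round(c["R"],4).tolist(),np.round(c["t"],4))
E
```

```text
{'time_s': np.float64(0.0), 'joint_positions': array([-1.331,  0.707, -0.028,  1.485,  0.022,  0.951, -0.076]), 'dq': array([ 0.001,  0.003,  0.001,  0.   , -0.002, -0.001, -0.001]), 'effort': array([ 0.0000e+00, -8.8322e+01,  1.2350e+00, -2.3617e+01,  1.7000e-02,
        6.0000e-03,  0.0000e+00]), 'tcp_pos': array([0.16 , 0.552, 0.198]), 'eef_rot': array([-4.41e-01, -3.11e+00,  2.00e-03]), 'force': array([ 0.02 , -0.33 ,  0.166]), 'wrist_torque': array([-0.022,  0.003,  0.042]), 'grasp_force': np.float64(0.0), 'width': np.float64(0.086)} 0.0187
scene [[531.5, 0.0, 286.5], [0.0, 531.5, 202.1], [0.0, 0.0, 1.0]] [[-0.3958, 0.9183, -0.0122], [0.5148, 0.2109, -0.8309], [-0.7605, -0.3352, -0.5562]] [ 0.195  -0.2184  1.6713]
top [[515.9, 0.0, 284.4], [0.0, 515.9, 217.1], [0.0, 0.0, 1.0]] [[-0.0268, -0.9996, 0.0104], [-0.9837, 0.0245, -0.1781], [0.1778, -0.015, -0.984]] [0.0092 0.5543 1.2245]
```

View pics/scene0.png

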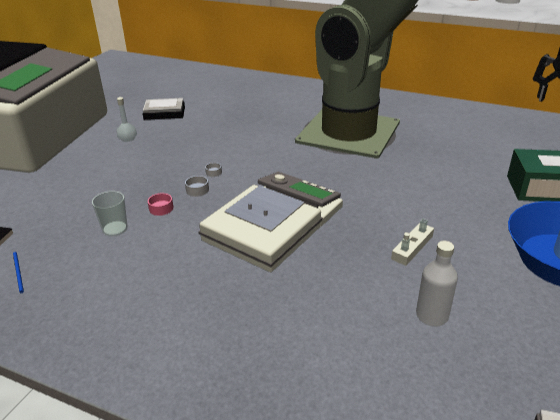

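View pics/top0.png

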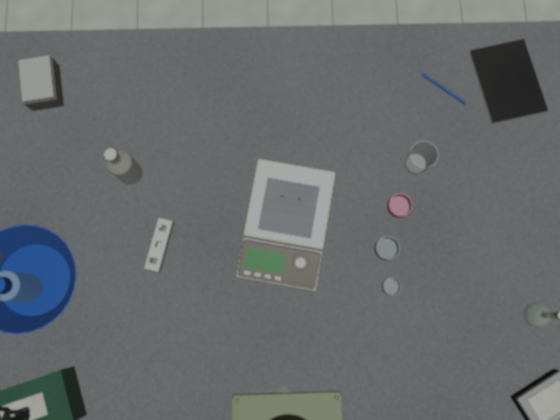

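The scene picture shows the balance near (272,220), and the cup candidates are pink (160,204), grey large (197,186) and grey small (214,169). The rack is at (413,243). In the top picture the balance is at (287,220), the large grey cup at (387,248), the small one at (391,286) and the rack at (158,245). I'll enlarge both.

Run:
```python
import cv2,numpy as np
t=cv2.imread("pics/top0.png");s=cv2.imread("pics/scene0.png")
f=lambda im,x,y,w,h,k:cv2.resize(im[y:y+h,x:x+w],None,fx=k,fy=k,interpolation=cv2.INTER_CUBIC)
a=f(t,230,150,180,150,4) # 720x600
cv2.imwrite("pics/a.png",a)
m=np.zeros((600,800,3),np.uint8)
m[:360,:300]=f(t,130,210,50,60,6)
m[:360,300:780]=f(s,380,205,80,60,6)
m[360:600,:480]=f(s,190,165,160,80,3)
cv2.imwrite("pics/b.png",m)
```

```text
(no output)
```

View pics/a.png

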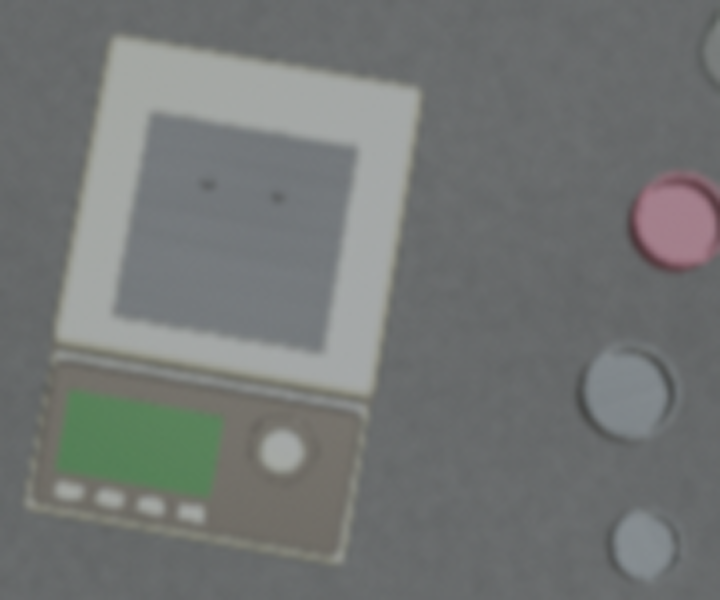

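View pics/b.png

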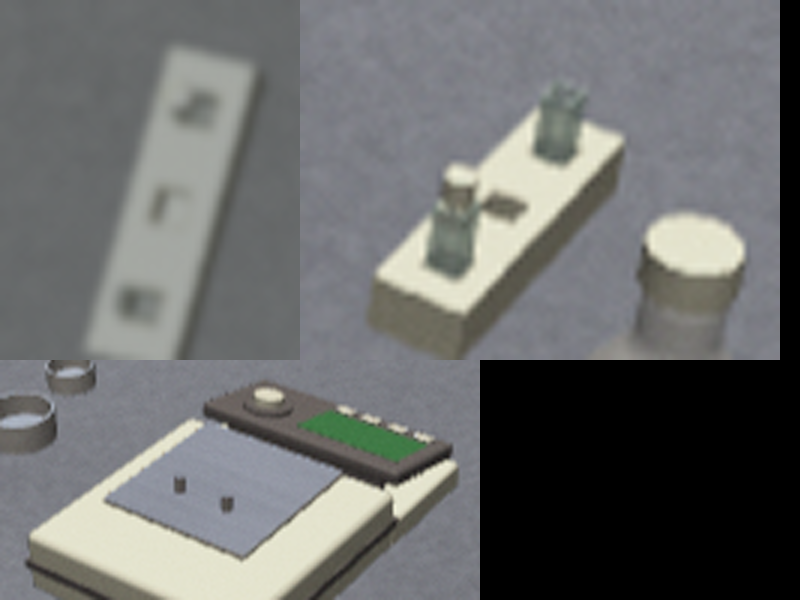

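In the enlarged top view, the pan corners are at (150,112), (357,147), (326,353) and (113,317), the pins at (208,184) and (278,197), the key at (282,452), and the large grey cup's centre at about (628,392). The second picture shows the stoppered cuvette in the rack end nearest the scene camera (larger x), with its stopper top at crop (461,173).

```bash
cat > h.py <<'E'
from cell import manip
import numpy as np
from scipy.optimize import least_squares
C={n:manip.camera(n) for n in("scene","top")}
def proj(n,X):
    c=C[n];p=c["K"]@(c["R"]@np.asarray(X,float)+c["t"]);return p[:2]/p[2]
def back(n,uv,z):
    c=C[n];d=c["R"].T@np.linalg.solve(c["K"],[*uv,1]);o=-c["R"].T@c["t"];return o+d*(z-o[2])/d[2]
def pose(obs,x0):
    # obs: (cam, (x,y,z) own, (u,v))
    def f(p):
        c,s=np.cos(p[2]),np.sin(p[2])
        return np.concatenate([proj(n,[p[0]+c*a[0]-s*a[1],p[1]+s*a[0]+c*a[1],a[2]])-uv for n,a,uv in obs])
    r=least_squares(f,x0,loss="soft_l1");return r.x,r.fun.reshape(-1,2)
E
python3 - <<'E'
from h import *
import cv2
np.set_printoptions(precision=4,suppress=True)
A=lambda u,v:np.array([230+(u+.5)/4-.5,150+(v+.5)/4-.5])
T=lambda u,v:np.array([130+(u+.5)/6-.5,210+(v+.5)/6-.5])
S=lambda u,v:np.array([380+(u-300+.5)/6-.5,205+(v+.5)/6-.5])
P=lambda u,v:np.array([190+(u+.5)/3-.5,165+(v-360+.5)/3-.5])
h=.065
bt=[("top",(h,h,.075),A(150,112)),("top",(h,-h,.075),A(357,147)),("top",(-h,-h,.075),A(326,353)),("top",(-h,h,.075),A(113,317)),
("top",(.026,.022,.089),A(208,183)),("top",(.026,-.022,.089),A(278,196)),("top",(-.125,-.05,.071),A(282,452))]
bs=[("scene",(h,-h,.075),P(104,500)),("scene",(-h,h,.075),P(343,470)),("scene",(h,h,.075),P(245,557)),("scene",(.026,-.022,.089),P(180,477)),("scene",(.026,.022,.089),P(227,497)),("scene",(-.125,-.05,.071),P(267,396))]
for o in(bt,bs,bt+bs):
    x,r=pose(o,[.6,0,-.15]);print("bal",x,np.degrees(x[2]));
print(r)
a,b,z=.065,.018,.024
rt=[("top",(a,b,z),T(168,43)),("top",(a,-b,z),T(258,65)),("top",(0,0,z),T(170,206)),("top",(-.042,0,z),T(140,305))]
rs=[("scene",(-a,-b,z),S(538,105)),("scene",(-a,b,z),S(625,137)),("scene",(a,b,z),S(467,315)),("scene",(a,-b,z),S(378,272)),("scene",(.042,0,.064),S(461,173)),("scene",(0,0,z),S(503,206))]
for o in(rt,rs,rt+rs):
    x,r=pose(o,[.5,.28,-.2]);print("rack",x,np.degrees(x[2]))
print(r)
print("cuv",x[:2]+.042*np.array([np.cos(x[2]),np.sin(x[2])]), back("scene",S(461,173),.064))
print("cup top",back("top",A(628.5,392),.028),back("top",A(628.5-48,392),.028),back("top",A(628.5+48,392),.028))
im=C["scene"]["color"][165:225,140:230];cv2.imwrite("pics/c.png",cv2.resize(im,None,fx=8,fy=8,interpolation=cv2.INTER_CUBIC))
E
```

```text
bal [ 0.5723 -0.0156 -0.1965] -11.256322400964516
bal [ 0.5716 -0.0187 -0.1906] -10.921128394988742
bal [ 0.5724 -0.0169 -0.1958] -11.217893128795632
[[ 0.3149  0.1367]
 [ 0.8697  0.193 ]
 [ 0.1799  0.5715]
 [ 0.1724  0.4943]
 [ 0.4383 -0.6619]
 [ 0.9343 -0.8718]
 [ 0.8983 -0.4881]
 [ 0.2007 -0.0164]
 [ 1.0886  0.8422]
 [ 0.3896  0.3524]
 [ 0.5043  0.2505]
 [ 0.7325 -0.215 ]
 [ 0.4425  1.2523]]
rack [ 0.4993  0.3115 -0.2654] -15.206938090070684
rack [ 0.4944  0.3078 -0.2512] -14.391290251910807
rack [ 0.4973  0.3089 -0.2493] -14.284655519712546
[[ 1.1442  1.1575]
 [ 0.0219  0.6306]
 [ 0.9296  0.621 ]
 [ 1.4597  0.5529]
 [ 0.1152  0.7008]
 [ 0.1739  0.9255]
 [ 0.1642  0.7041]
 [-0.2194  1.4239]
 [ 0.6098  0.9239]
 [ 0.3156  0.5991]]
cuv [0.538  0.2985] [0.5353 0.2966 0.064 ]
cup top [ 0.4746 -0.2584  0.028 ] [ 0.4754 -0.2284  0.028 ] [ 0.4739 -0.2883  0.028 ]
```

View pics/c.png

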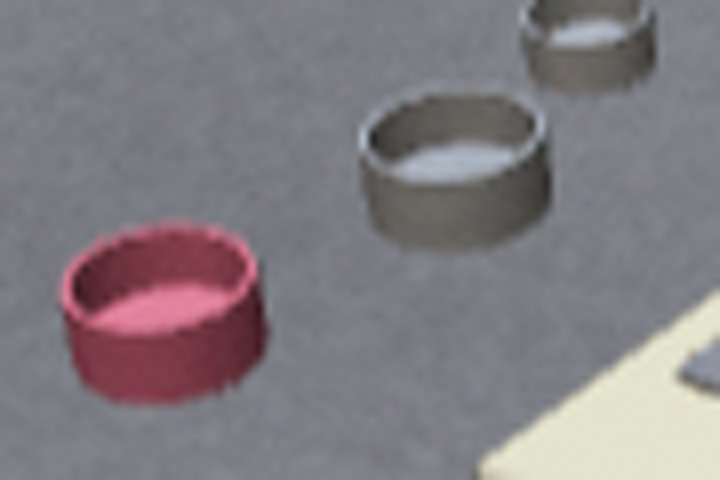

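The cup's rim in the scene crop spans u 358–550 and v 90–192, so its centre is near (454,141). The residuals all show about +0.5 px, which looks like the pixel-centre convention, so I'll refit with that offset.

```bash
cat >> h.py <<'E'
from scipy.spatial.transform import Rotation as Ro
def go(x,y,z,yaw):
    """shift mm / turn deg in tool axes to reach TCP x,y,z with tool y at world angle 90+yaw deg"""
    s=manip.get_state();R0=Ro.from_rotvec(s["eef_rot"])
    a=np.radians(yaw);bx=[np.cos(a),np.sin(a),0];by=[-np.sin(a),np.cos(a),0]
    R1=Ro.from_matrix(np.c_[-np.array(bx),by,[0,0,-1.]])
    print("t",np.round(R0.inv().apply(np.array([x,y,z])-s["tcp_pos"])*1000,1),"r",np.round((R0.inv()*R1).as_rotvec(degrees=True),2),"F",np.round(s["force"],2),"w",round(float(s["width"]),4),"q",np.round(s["joint_positions"],2))
E
python3 - <<'E'
from h import *
np.set_printoptions(precision=4,suppress=True)
A=lambda u,v:np.array([230+(u+.5)/4,150+(v+.5)/4])
T=lambda u,v:np.array([130+(u+.5)/6,210+(v+.5)/6])
S=lambda u,v:np.array([380+(u-300+.5)/6,205+(v+.5)/6])
P=lambda u,v:np.array([190+(u+.5)/3,165+(v-360+.5)/3])
h=.065
bt=[("top",(h,h,.075),A(150,112)),("top",(h,-h,.075),A(357,147)),("top",(-h,-h,.075),A(326,353)),("top",(-h,h,.075),A(113,317)),
("top",(.026,.022,.086),A(208,183)),("top",(.026,-.022,.086),A(278,196))]
bs=[("scene",(h,-h,.075),P(104,500)),("scene",(-h,h,.075),P(343,470)),("scene",(h,h,.075),P(245,557)),("scene",(.026,-.022,.089),P(180,477)),("scene",(.026,.022,.089),P(227,497))]
for o in(bt,bs,bt+bs):
    x,r=pose(o,[.6,0,-.15]);print("bal",x,np.degrees(x[2]),abs(r).mean());
c,s=np.cos(x[2]),np.sin(x[2])
print("key",x[:2]+[c*-.125+s*.05*-1,s*-.125-c*.05], [back("top",A(282,452),zz) for zz in(.066,.074)],[back("scene",P(267,396),zz) for zz in(.066,.074)])
a,b,z=.065,.018,.024
rt=[("top",(a,b,z),T(168,43)),("top",(a,-b,z),T(258,65)),("top",(0,0,z),T(170,206)),("top",(-.042,0,z),T(140,305))]
rs=[("scene",(-a,-b,z),S(538,105)),("scene",(-a,b,z),S(625,137)),("scene",(a,b,z),S(467,315)),("scene",(a,-b,z),S(378,272)),("scene",(.042,0,.064),S(461,173)),("scene",(0,0,z),S(503,206))]
for o in(rt,rs,rt+rs):
    x,r=pose(o,[.5,.28,-.2]);print("rack",x,np.degrees(x[2]),abs(r).mean())
print("cuv",x[:2]+.042*np.array([np.cos(x[2]),np.sin(x[2])]), back("scene",S(461,173),.064))
print("cup",back("top",A(628.5,392),.028),back("scene",(140+454.5/8,165+141.5/8),.028))
go(.5,.1,.25,-11.2)
E
```

```text
bal [ 0.5714 -0.017  -0.1923] -11.015997526999397 0.30614380583804274
bal [ 0.5734 -0.017  -0.1836] -10.519223252739272 0.22559548336946306
bal [ 0.572  -0.0171 -0.1906] -10.919943731728866 0.32370254252007996
key [ 0.4588 -0.0425] [array([ 0.4382, -0.0408,  0.066 ]), array([ 0.4375, -0.0405,  0.074 ])] [array([ 0.4292, -0.0464,  0.066 ]), array([ 0.4413, -0.0409,  0.074 ])]
rack [ 0.498   0.3102 -0.2656] -15.217996854825497 0.2909137758674518
rack [ 0.4957  0.3092 -0.2517] -14.422070014660596 0.19307191274479152
rack [ 0.4971  0.3095 -0.254 ] -14.554678286606286 0.3454192772776622
cuv [0.5377 0.299 ] [0.5367 0.298  0.064 ]
cup [ 0.4734 -0.2595  0.028 ] [ 0.4779 -0.2595  0.028 ]
t [-452.4 -339.8  -51.6] r [-0.02  0.   -4.95] F [-0.23 -0.81 -0.1 ] w 0.0854 q [-1.33  0.71 -0.03  1.48  0.02  0.95 -0.08]
```

Call:
play_rows(
  plan=[1, -452, -340, -52, 0, 0, -5, 1, -452, -340, -52, 0, 0, -5, 1, -452, -340, -52, 0, 0, -5, 1, -452, -340, -52, 0, 0, -5, 1, -452, -340, -52, 0, 0, -5, 1, -452, -340, -52, 0, 0, -5, 1, -452, -340, -52, 0, 0, -5, 1, -452, -340, -52, 0, 0, -5, 1, -452, -340, -52, 0, 0, -5, 1, -452, -340, -52, 0, 0, -5, 1, -452, -340, -52, 0, 0, -5],
)

```text
time_s: 1.68
tcp_pos: [0.4993, 0.1002, 0.2503]
eef_rot: [-0.305, -3.126, -0.0]
force: [-0.7, 1.1, 1.1]
width: 0.0856
grasp_force: 0.0
```

```bash
python3 -c "
from h import *
go(.475,-.2595,.08,-11)"
```

```text
t [ -45.8 -358.7  170.3] r [ 0.01 -0.03 -0.05] F [0.39 0.33 0.54] w 0.0853 q [-0.19  0.55 -0.12  1.63  0.08  0.97  1.04]
```

Call:
play_rows(
  plan=[1, -46, -359, 0, 0, 0, 0, 1, -46, -359, 0, 0, 0, 0, 1, -46, -359, 0, 0, 0, 0, 1, -46, -359, 0, 0, 0, 0, 1, -46, -359, 0, 0, 0, 0, 1, -46, -359, 0, 0, 0, 0, 1, -46, -359, 100, 0, 0, 0, 1, -46, -359, 170, 0, 0, 0, 1, -46, -359, 170, 0, 0, 0, 1, -46, -359, 170, 0, 0, 0, 1, -46, -359, 170, 0, 0, 0],
)

```text
time_s: 3.15
tcp_pos: [0.4762, -0.2608, 0.0822]
eef_rot: [0.304, 3.125, -0.001]
force: [-0.1, -0.1, 0.0]
width: 0.0853
grasp_force: 0.0
```

```bash
python3 -c "
from h import *
import cv2
go(.475,-.2595,.003,-11)
f=lambda im,x,y,w,h,k:cv2.resize(im[y:y+h,x:x+w],None,fx=k,fy=k)
cv2.imwrite('pics/d.png',np.hstack([f(C['scene']['color'],150,130,100,100,4),f(C['top']['color'],340,200,100,100,4)]))"
```

```text
t [ 1.8  1.6 79.4] r [-0.05  0.16 -0.13] F [-0.13 -0.77  0.2 ] w 0.0851 q [ 0.5   0.82 -0.11  1.74  0.14  0.59  1.68]
```

View pics/d.png

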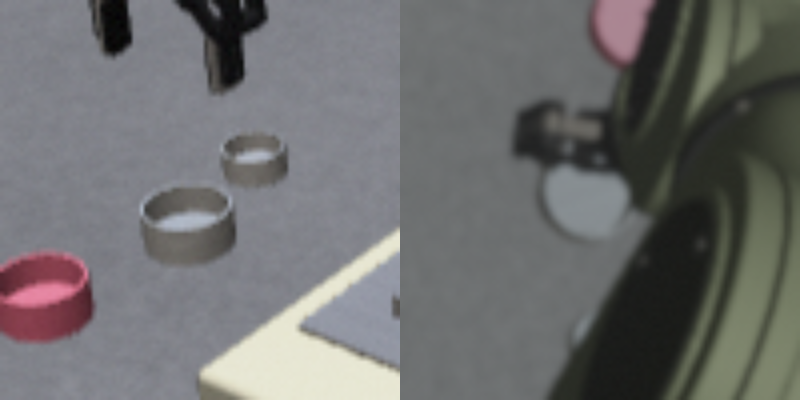

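Both fingers hang above the cup. In the scene crop the tips are at about (222,85) and (115,48), which is full-image (205.5,151) and (179,142). I'll check these against the prediction.

```bash
python3 -c "
from h import *
p=manip.get_state()['tcp_pos']
for s in(1,-1):
  for w in (.0425,.057):
    X=p+np.array([.19*s*w,.98*s*w,.013]);print(s,w,proj('scene',X),proj('top',X),(proj('scene',X)-[150,130])*4,(proj('top',X)-[340,200])*4+[400,0])"
```

```text
1 0.0425 [206.46188231 164.17732249] [376.03917432 240.73026042] [225.84752924 136.70928997] [544.15669729 162.92104168]
1 0.057 [210.87011975 165.76133457] [369.98489606 239.72668011] [243.48047899 143.04533828] [519.93958423 158.90672045]
-1 0.0425 [181.51184532 155.21202504] [411.58491254 246.62245786] [126.04738127 100.84810015] [686.33965015 186.48983142]
-1 0.057 [177.40173805 153.73514009] [417.65802053 247.62915945] [109.60695222  94.94056034] [710.63208211 190.5166378 ]
```

```bash
python3 -c "
from h import *
import cv2
for dz in(0,.013,.05):
  for s in(1,-1):
    print(dz,s,proj('scene',np.array([.16+.278*s*.0425,.552+.96*s*.0425,.198+dz])),proj('top',np.array([.16+.278*s*.0425,.552+.96*s*.0425,.198+dz])))
s=manip.get_state();print(s['tcp_pos'],s['time_s'])
a=cv2.imread('pics/scene0.png')[40:120,500:560];b=C['scene']['color'][120:220,140:240]
t=cv2.imread('pics/top0.png')[370:420,0:100]
m=np.zeros((600,800,3),np.uint8);m[:400,:300]=cv2.resize(a,(300,400));m[:500,300:800]=cv2.resize(b,(500,500));m[400:550,:300]=cv2.resize(t,(300,150));cv2.imwrite('pics/e.png',m)"
```

```text
0 1 [575.16260529 128.96136463] [ -3.10042269 395.96082751]
0 -1 [537.62871071 119.33230971] [ 36.53186939 406.92322948]
0.013 1 [576.79813416 123.84090836] [ -6.57358669 397.01395047]
0.013 -1 [538.99215209 114.33976244] [ 33.53827368 408.11478356]
0.05 1 [581.56062518 108.930669  ] [-16.94403527 400.15844856]
0.05 -1 [542.95910085  99.81388738] [ 24.59851359 411.67311564]
[ 0.47553404 -0.26128561  0.08127977] 3.45
```

View pics/e.png

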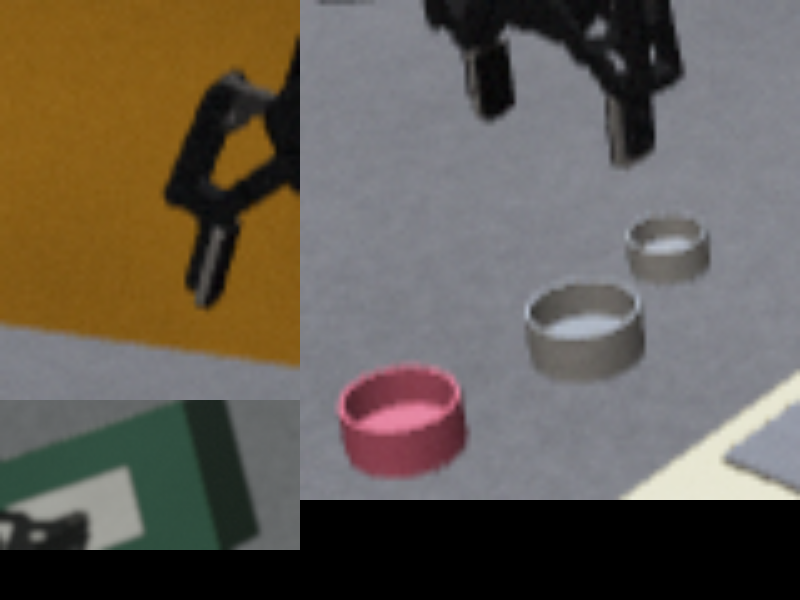

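The finger tips show at scene (205,153) and (179,143), about 12 px higher than predicted. In the start picture they're also high, at (540,100). So the open tips may sit further back than 13 mm. I'll descend part way and measure tip height numerically.

Call:
play_rows(
  plan=[1, 1, 1, 20, 0, 0, 0, 1, 1, 1, 40, 0, 0, 0, 1, 1, 1, 60, 0, 0, 0, 1, 1, 1, 75, 0, 0, 0, 1, 1, 1, 75, 0, 0, 0, 1, 1, 1, 75, 0, 0, 0],
)

```text
time_s: 4.2
tcp_pos: [0.4747, -0.2601, 0.0061]
eef_rot: [0.305, 3.126, -0.001]
force: [0.7, 0.9, 0.2]
width: 0.0851
grasp_force: 0.0
```

```bash
python3 -c "
from h import *
import cv2
go(.475,-.2595,.003,-11)
p=manip.get_state()['tcp_pos'];print(p)
im=C['scene']['color'][120:220,140:240];g=im.max(2)
m=(g<60).astype(np.uint8)
n,l,st,ce=cv2.connectedComponentsWithStats(m);print(st[1:][st[1:,4]>15])
for u in range(30,80,3):
  r=np.where(m[:,u])[0];print(u+140,r.max()+120 if len(r) else None,end=';')
for s in(1,-1):
  for z in(.013,.05):print(s,z,proj('scene',p+np.array([.19*s*.0425,.98*s*.0425,z])))
"
```

```text
t [-0.1  0.7  3.1] r [-0.02  0.06 -0.15] F [ 0.2   0.49 -0.46] w 0.0852 q [ 0.48  0.95 -0.08  1.78  0.16  0.42  1.67]
[ 0.47478345 -0.26015225  0.00614015]
[[  29    0   51   59 1614]]
170 151;173 151;176 155;179 161;182 169;185 167;188 152;191 153;194 154;197 157;200 159;203 163;206 179;209 178;212 176;215 165;218 163;1 0.013 [209.92033948 189.72083488]
1 0.05 [208.57100582 177.39188318]
-1 0.013 [185.62676855 180.29703967]
-1 0.05 [183.95591987 168.18571442]
```

Call:
play_rows(
  plan=[0.66, 0, 0, 0, 0, 0, 0, 0.66, 0, 0, 0, 0, 0, 0, 0.66, 0, 0, 0, 0, 0, 0, 0.66, 0, 0, 0, 0, 0, 0],
  grip_force=20,
)

```text
time_s: 4.8
tcp_pos: [0.4744, -0.2599, 0.0055]
eef_rot: [-0.305, -3.127, 0.0]
force: [0.1, -0.4, -1.0]
width: 0.0566
grasp_force: 0.0
```

```bash
python3 -c "
from h import *
import cv2
go(.475,-.2595,.003,-11)
print(manip.get_state()['grasp_force'])
cv2.imwrite('pics/f.png',cv2.resize(C['scene']['color'][120:220,140:240],(600,600),interpolation=cv2.INTER_CUBIC))"
```

```text
t [-0.5  0.6  2.4] r [-0.01 -0.   -0.15] F [-0.11  0.22 -0.66] w 0.0566 q [ 0.48  0.95 -0.08  1.78  0.16  0.42  1.66]
0.0
```

View pics/f.png

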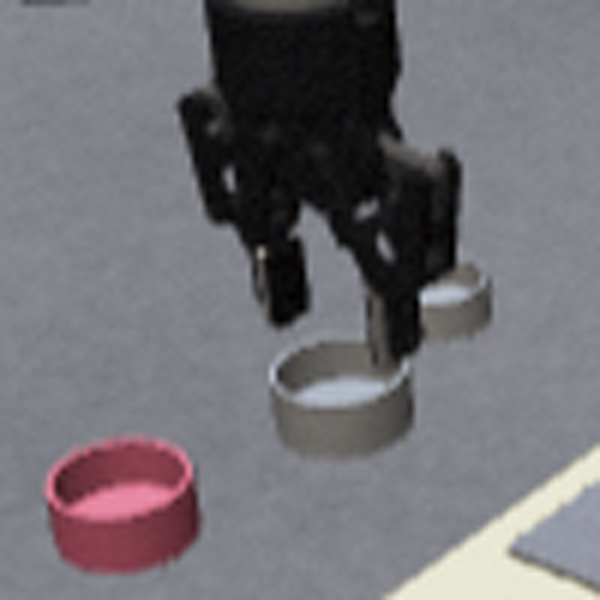

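At 57 mm opening the fingers hang in front of and above the cup: tips at crop (280,320) and (395,360), cup rim centre at (342,378). They met nothing, so the tips really are about 45 mm above the bench. I'll reopen and go lower, watching force.

Call:
play_rows(
  plan=[1, 0, 0, 0, 0, 0, 0, 1, 0, 0, 0, 0, 0, 0, 1, 0, 0, 0, 0, 0, 0, 1, 0, 0, 7, 0, 0, 0, 1, 0, 0, 14, 0, 0, 0, 1, 0, 0, 20, 0, 0, 0, 1, 0, 0, 20, 0, 0, 0],
)

```text
time_s: 5.78
tcp_pos: [0.4742, -0.2598, -0.0151]
eef_rot: [-0.305, -3.126, -0.0]
force: [-0.5, 0.6, 1.3]
width: 0.0855
grasp_force: 0.0
```

```bash
cat > tip.py <<'E'
from h import *
go(.475,-.2595,-.02,-11)
p=manip.get_state()['tcp_pos'];print(p)
m=C['scene']['color'].max(2)<60
for u in range(170,221,3):
  r=np.where(m[120:225,u])[0];print(u,r.max()+120 if len(r) else None,end=';')
for s in(1,-1):
  for z in(.0,.02,.04):print(s,z,proj('scene',[*(p[:2]+np.array([.19,.98])*s*.0425),z]))
E
python3 tip.py
```

```text
t [-0.4  0.6  5.4] r [-0.   -0.   -0.15] F [-0.12  0.14 -0.06] w 0.0852 q [ 0.48  0.99 -0.07  1.78  0.17  0.38  1.66]
[ 0.47445764 -0.25996177 -0.01456526]
170 143;173 159;176 161;179 171;182 175;185 175;188 159;191 160;194 161;197 163;200 166;203 169;206 180;209 183;212 184;215 173;218 171;1 0.0 [210.7299089  195.90562267]
1 0.02 [210.01795877 189.39061697]
1 0.04 [209.29432092 182.76865775]
-1 0.0 [186.59896159 186.37843847]
-1 0.02 [185.71651426 179.97428761]
-1 0.04 [184.81999757 173.46803181]
```

Call:
play_rows(
  plan=[1, 0, 0, 7, 0, 0, 0, 1, 0, 0, 14, 0, 0, 0, 1, 0, 0, 20, 0, 0, 0, 1, 0, 0, 20, 0, 0, 0],
)

```text
time_s: 6.38
tcp_pos: [0.4742, -0.2598, -0.0351]
eef_rot: [-0.305, -3.126, -0.0]
force: [0.7, -0.3, -0.8]
width: 0.0855
grasp_force: 0.0
```

```bash
python3 tip.py
```

```text
t [ -0.5   0.6 -14.6] r [-0.01 -0.   -0.15] F [ 0.08 -0.48 -0.01] w 0.0853 q [ 0.48  1.03 -0.07  1.78  0.17  0.34  1.66]
[ 0.47443522 -0.25996265 -0.03455996]
170 None;173 165;176 166;179 170;182 180;185 179;188 176;191 167;194 168;197 169;200 173;203 174;206 179;209 184;212 191;215 189;218 178;1 0.0 [210.73397412 195.90117641]
1 0.02 [210.02206612 189.38621719]
1 0.04 [209.29847124 182.76430659]
-1 0.0 [186.6032067  186.37423481]
-1 0.02 [185.72080381 179.97012966]
-1 0.04 [184.82433246 173.46392157]
```

Call:
play_rows(
  plan=[0.5, 0, 0, 0, 0, 0, 0, 0.5, 0, 0, 0, 0, 0, 0, 0.5, 0, 0, 0, 0, 0, 0, 0.5, 0, 0, 0, 0, 0, 0, 0.5, 0, 0, 0, 0, 0, 0],
  grip_force=20,
)

```text
time_s: 7.1
tcp_pos: [0.4746, -0.2601, -0.0341]
eef_rot: [0.305, 3.126, -0.001]
force: [-1.8, 0.2, 8.1]
width: 0.0585
grasp_force: 19.6
```

Call:
play_rows(
  plan=[0.5, 0, 0, -10, 0, 0, 0, 0.5, 0, 0, -50, 0, 0, 0, 0.5, 0, 0, -100, 0, 0, 0, 0.5, 0, 0, -150, 0, 0, 0, 0.5, 0, 0, -150, 0, 0, 0, 0.5, 0, 0, -150, 0, 0, 0],
)

```text
time_s: 7.85
tcp_pos: [0.4742, -0.2599, 0.1154]
eef_rot: [-0.305, -3.127, 0.0]
force: [0.5, 0.3, -1.9]
width: 0.0582
grasp_force: 22.2
```

```bash
python3 -c "
from h import *
import cv2
s=manip.get_state();print(s['tcp_pos'],s['grasp_force'])
go(.5573,-.0143,.115,-11)
cv2.imwrite('pics/g.png',cv2.resize(C['scene']['color'][80:220,130:270],(600,600),interpolation=cv2.INTER_CUBIC))
print(proj('scene',s['tcp_pos']+[0,0,.062]))"
```

```text
[ 0.47397569 -0.2596906   0.11464354] 22.223530411720276
t [-34.3 256.9  -0.3] r [ 0.02 -0.09 -0.14] F [-0.88 -0.65 -0.97] w 0.0576 q [ 0.51  0.77 -0.12  1.71  0.13  0.67  1.69]
[191.1531236 130.1353394]
```

View pics/g.png

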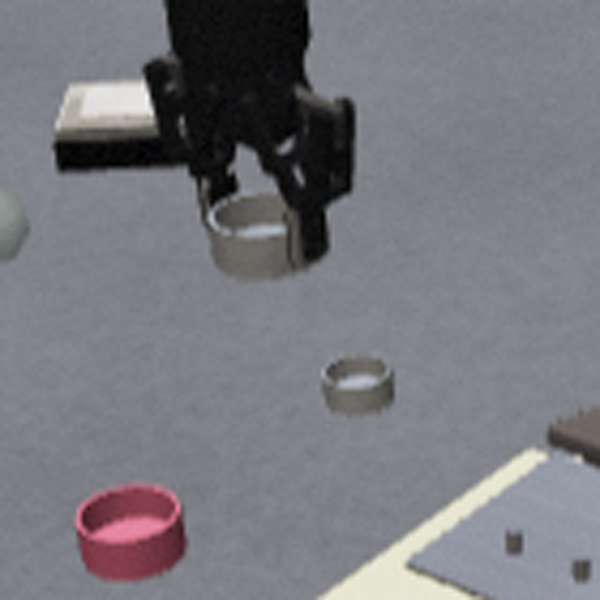

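The cup is gripped level. Its rim centre at crop (262,217), which is full-image (191.1,130.6), matches the prediction for a cup centred on the TCP (191.2,130.1). Next I'll carry it to 18 mm in front of the pan's middle.

Call:
play_rows(
  plan=[0.5, -31, 50, 0, 0, 0, 0, 0.5, -31, 100, 0, 0, 0, 0, 0.5, -31, 150, 0, 0, 0, 0, 0.5, -31, 200, 0, 0, 0, 0, 0.5, -31, 245, 0, 0, 0, 0, 0.5, -31, 257, 0, 0, 0, 0, 0.5, -31, 257, 0, 0, 0, 0, 0.5, -31, 257, 40, 0, 0, 0, 0.5, -31, 257, 60, 0, 0, 0, 0.5, -31, 257, 60, 0, 0, 0, 0.5, -31, 257, 60, 0, 0, 0],
  grip_force=25,
)

```text
time_s: 9.32
tcp_pos: [0.5548, -0.0147, 0.0561]
eef_rot: [0.307, 3.126, -0.001]
force: [-0.3, -0.3, -1.3]
width: 0.0579
grasp_force: 27.3
```

```bash
python3 -c "
from h import *
s=manip.get_state();print(s['tcp_pos'],s['grasp_force'])
go(.5543,-.0136,.041,-11)"
```

```text
[ 0.55492889 -0.01427482  0.05632078] 27.263164558989956
t [ 0.8  0.5 15.3] r [-0.    0.07 -0.18] F [-0.53 -0.03 -1.09] w 0.0577 q [-0.01  0.88 -0.05  1.71  0.07  0.56  1.28]
```

Call:
play_rows(
  plan=[0.5, 0, 0, 6, 0, 0, 0, 0.5, 0, 0, 10, 0, 0, 0, 0.5, 0, 0, 12, 0, 0, 0, 0.5, 0, 0, 12, 0, 0, 0],
)

```text
time_s: 9.93
tcp_pos: [0.5545, -0.0138, 0.0433]
eef_rot: [-0.305, -3.127, 0.0]
force: [-0.5, 0.0, -1.6]
width: 0.0581
grasp_force: 27.3
```

Call:
play_rows(
  plan=[0.5, 0, 0, 1.5, 0, 0, 0, 0.5, 0, 0, 1.5, 0, 0, 0],
)

```text
time_s: 10.18
tcp_pos: [0.5545, -0.0138, 0.0419]
eef_rot: [-0.305, -3.127, 0.0]
force: [-0.5, -0.1, -0.6]
width: 0.0576
grasp_force: 27.3
```

Call:
play_rows(
  plan=[0.5, 0, 0, 1.5, 0, 0, 0, 0.5, 0, 0, 1.5, 0, 0, 0],
)

```text
time_s: 10.42
tcp_pos: [0.5546, -0.0138, 0.0404]
eef_rot: [0.305, 3.127, -0.0]
force: [0.1, 0.4, 2.1]
width: 0.0576
grasp_force: 27.7
```

Call:
play_rows(
  plan=[0.5, -4, 0, -0.5, 0, 0, 0, 0.5, -8, 0, -0.5, 0, 0, 0, 0.5, -12, 0, -0.5, 0, 0, 0, 0.5, -12, 0, -0.5, 0, 0, 0],
)

```text
time_s: 10.92
tcp_pos: [0.5667, -0.0162, 0.0409]
eef_rot: [0.305, 3.126, -0.0]
force: [0.5, -0.3, 0.2]
width: 0.0576
grasp_force: 27.5
```

Call:
play_rows(
  plan=[0.5, -1.5, 0, 0, 0, 0, 0, 0.5, -1.5, 0, 0, 0, 0, 0],
)

```text
time_s: 11.18
tcp_pos: [0.5678, -0.0164, 0.0409]
eef_rot: [0.305, 3.127, -0.0]
force: [-0.0, 0.2, 0.2]
width: 0.0573
grasp_force: 27.5
```

Call:
play_rows(
  plan=[0.5, -1.5, 0, 0, 0, 0, 0, 0.5, -1.5, 0, 0, 0, 0, 0],
)

```text
time_s: 11.42
tcp_pos: [0.5694, -0.0167, 0.0409]
eef_rot: [0.305, 3.127, -0.0]
force: [-0.9, 0.7, -0.1]
width: 0.0579
grasp_force: 27.5
```

Now single-millimetre steps.

Call:
play_rows(
  plan=[0.5, -1, 0, 0, 0, 0, 0, 0.5, -1, 0, 0, 0, 0, 0],
)

```text
time_s: 11.68
tcp_pos: [0.5703, -0.0169, 0.0409]
eef_rot: [0.305, 3.127, -0.0]
force: [0.4, 0.2, -0.2]
width: 0.0577
grasp_force: 27.5
```

Call:
play_rows(
  plan=[0.5, -1, 0, 0, 0, 0, 0, 0.5, -1, 0, 0, 0, 0, 0],
)

```text
time_s: 11.92
tcp_pos: [0.5713, -0.0171, 0.0409]
eef_rot: [0.305, 3.127, -0.0]
force: [0.7, -0.3, -0.8]
width: 0.0577
grasp_force: 27.5
```

Call:
play_rows(
  plan=[0.5, -1, 0, 0, 0, 0, 0, 0.5, -1, 0, 0, 0, 0, 0],
)

```text
time_s: 12.18
tcp_pos: [0.5723, -0.0173, 0.0409]
eef_rot: [0.305, 3.127, -0.0]
force: [0.0, -0.0, -0.4]
width: 0.0578
grasp_force: 27.5
```

Call:
play_rows(
  plan=[0.5, -0.7, 0, 0, 0, 0, 0, 0.5, -0.7, 0, 0, 0, 0, 0],
)

```text
time_s: 12.42
tcp_pos: [0.5727, -0.0175, 0.0409]
eef_rot: [-0.305, -3.126, 0.0]
force: [-2.6, -0.5, 1.0]
width: 0.0578
grasp_force: 27.5
```

Call:
play_rows(
  plan=[0.5, -0.6, -0.2, 0, 0, 0, 0, 0.5, -0.6, -0.2, 0, 0, 0, 0, 0.5, -0.6, -0.2, 0, 0, 0, 0],
)

```text
time_s: 12.8
tcp_pos: [0.5729, -0.0176, 0.0408]
eef_rot: [-0.305, -3.126, 0.0]
force: [-4.9, 1.3, 0.7]
width: 0.0579
grasp_force: 27.5
```

```bash
cat > f.py <<'E'
from cell import manip
import numpy as np
a=[]
for i in range(4):
    a.append(manip.get_state()["force"]);manip.camera("top")
f=np.mean(a,0);fx=.982*f[0]-.19*f[1];fy=.19*f[0]+.982*f[1]
S=-fx/.765;D=fy/.647;print(np.round(a,2).tolist(),"mean",f.round(2),"L",(S-D)/2,"R",(S+D)/2,manip.get_state()["tcp_pos"].round(4))
E
python3 f.py
```

```text
[[-4.93, 1.27, 0.66], [-5.14, 0.74, -0.15], [-4.57, 0.78, 1.45], [-5.02, 0.88, 0.96]] mean [-4.92  0.92  0.73] L 3.2952582046884182 R 3.243936987706119 [ 0.5729 -0.0176  0.0408]
```

Call:
play_rows(
  plan=[0.75, 0, 0, 0, 0, 0, 0, 0.85, 0, 0, 0, 0, 0, 0, 1, 0, 0, 0, 0, 0, 0, 1, 0, 0, 0, 0, 0, 0, 1, 0, 0, -10, 0, 0, 0, 1, 0, 0, -40, 0, 0, 0, 1, 0, 0, -80, 0, 0, 0, 1, 0, 0, -80, 0, 0, 0],
)

```text
time_s: 14.0
tcp_pos: [0.5748, -0.0178, 0.124]
eef_rot: [0.305, 3.122, 0.001]
force: [0.7, -0.4, -0.5]
width: 0.0854
grasp_force: 0.0
```

```bash
cat > m.py <<'E'
from h import *
import cv2
# cup inner floor / rim check by comparing predicted & seen rim in scene picture
im=C["scene"]["color"];np.save("sc.npy",im)
for x,y in((0,0),):
    c,s=np.cos(-.1906),np.sin(-.1906)
    pts=np.array([proj("scene",[.572+.03*np.cos(t),-.0171+.03*np.sin(t),.103]) for t in np.linspace(0,2*np.pi,73)])
    print("pred rim",pts.min(0),pts.max(0))
go(.4385,-.0415,.11,-11)
E
python3 m.py
```

```text
pred rim [251.3695658 188.99407  ] [278.29288566 203.71658736]
t [127.8 -49.4  11.2] r [ 0.    0.03 -0.15] F [-0.02 -0.01  0.05] w 0.0856 q [ 0.    0.8  -0.06  1.59  0.06  0.75  1.3 ]
```

Call:
play_rows(
  plan=[0, 50, -20, 0, 0, 0, 0, 0, 100, -40, 0, 0, 0, 0, 0, 128, -49, 0, 0, 0, 0, 0, 128, -49, 0, 0, 0, 0, 0, 128, -49, 0, 0, 0, 0, 0, 128, -49, 0, 0, 0, 0, 0, 128, -49, 0, 0, 0, 0],
  grip_force=20,
)

```text
time_s: 14.98
tcp_pos: [0.4386, -0.041, 0.1207]
eef_rot: [-0.305, -3.127, 0.0]
force: [-0.2, -0.0, 0.4]
width: 0.0002
grasp_force: 0.0
```

Run:
```python
from h import *
import cv2
go(.4385,-.0415,.09,-11)
p=manip.get_state()['tcp_pos'];print(p)
im=C['scene']['color'];m=im.max(2)<60
for d in(0,.02,.035,.05):print(d,proj('scene',p+[0,0,d]),proj('top',p+[0,0,d]))
for u in range(222,262,3):
  r=np.where(m[100:176,u])[0];print(u,r.max()+100 if len(r) else None,end=';')
a=cv2.resize(im[110:230,200:320],(600,600),interpolation=cv2.INTER_CUBIC);cv2.imwrite('pics/h.png',a)
```

```text
t [-0.1 -0.5 30.8] r [-0.   -0.01 -0.14] F [ 0.69 -0.   -0.2 ] w 0.0003 q [ 0.05  0.65 -0.05  2.05  0.08  0.44  1.31]
[ 0.4385103  -0.04097504  0.12080612]
0 [279.22194565 160.01106111] [301.66490291 260.83396605]
0.02 [279.05632641 152.70577188] [302.04978736 259.99541495]
0.035 [278.93020022 147.14247954] [302.34709672 259.34766447]
0.05 [278.80239912 141.50530856] [302.65213816 258.68306802]
222 None;225 None;228 None;231 None;234 None;237 None;240 None;243 None;246 None;249 None;252 None;255 111;258 116;261 121;
```

View pics/h.png

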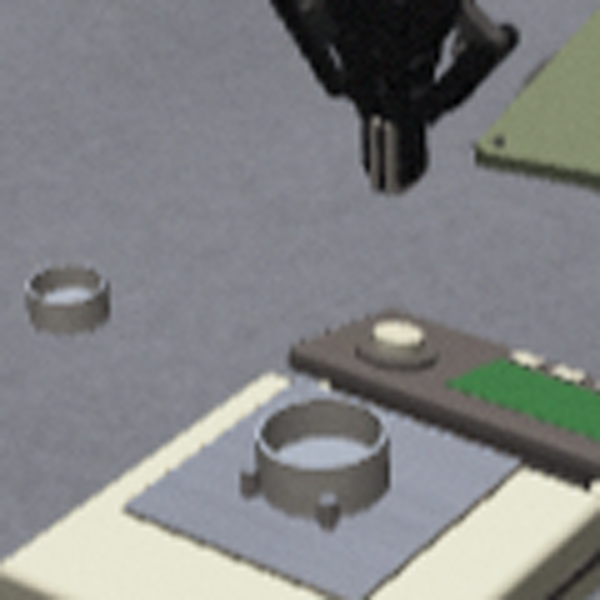

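The cup sits against both pins at crop (248,482) and (329,512). The shut tips at (390,190) are about 34 mm above the nominal TCP, and the key is straight below at (397,332). So I expect contact at TCP z of about 0.03–0.044.

Call:
play_rows(
  plan=[0, 0, -0.5, 30, 0, 0, 0, 0, 0, -0.5, 55, 0, 0, 0, 0, 0, -0.5, 68, 0, 0, 0, 0, 0, -0.5, 72, 0, 0, 0, 0, 0, -0.5, 72, 0, 0, 0],
)

```text
time_s: 15.7
tcp_pos: [0.4385, -0.0416, 0.0493]
eef_rot: [0.305, 3.126, -0.0]
force: [-0.0, -0.5, -0.6]
width: -0.0
grasp_force: 0.0
```

Call:
play_rows(
  plan=[0, 0, 0, 2, 0, 0, 0, 0, 0, 0, 2, 0, 0, 0],
)

```text
time_s: 15.95
tcp_pos: [0.4384, -0.0416, 0.0472]
eef_rot: [0.305, 3.126, -0.0]
force: [0.8, -0.1, 0.1]
width: -0.0
grasp_force: 0.0
```

Call:
play_rows(
  plan=[0, 0, 0, 2, 0, 0, 0, 0, 0, 0, 2, 0, 0, 0],
)

```text
time_s: 16.2
tcp_pos: [0.4382, -0.0415, 0.0449]
eef_rot: [-0.305, -3.127, 0.0]
force: [-1.3, 0.0, -0.4]
width: 0.0003
grasp_force: 0.0
```

Call:
play_rows(
  plan=[0, 0, 0, 1.5, 0, 0, 0, 0, 0, 0, 1.5, 0, 0, 0],
)

```text
time_s: 16.45
tcp_pos: [0.4382, -0.0416, 0.0433]
eef_rot: [-0.305, -3.127, 0.0]
force: [-0.5, 0.0, 0.5]
width: 0.0001
grasp_force: 0.0
```

Call:
play_rows(
  plan=[0, 0, 0, 1.5, 0, 0, 0, 0, 0, 0, 1.5, 0, 0, 0],
)

```text
time_s: 16.7
tcp_pos: [0.4384, -0.0416, 0.0419]
eef_rot: [0.305, 3.127, -0.0]
force: [0.0, -1.0, 1.6]
width: -0.0005
grasp_force: 0.9
```

Call:
play_rows(
  plan=[0, 0, 0, 1.5, 0, 0, 0, 0, 0, 0, 1.5, 0, 0, 0],
)

```text
time_s: 16.95
tcp_pos: [0.4385, -0.0416, 0.0404]
eef_rot: [0.305, 3.126, -0.0]
force: [1.1, -1.3, 3.7]
width: -0.0001
grasp_force: 1.5
```

Call:
play_rows(
  plan=[0, 0, 0, 1.5, 0, 0, 0, 0, 0, 0, 1.5, 0, 0, 0],
)

```text
time_s: 17.2
tcp_pos: [0.4385, -0.0416, 0.0389]
eef_rot: [0.305, 3.126, -0.0]
force: [3.0, -0.3, 5.0]
width: -0.0002
grasp_force: 2.2
```

Call:
play_rows(
  plan=[0, 0, 0, 0.8, 0, 0, 0, 0, 0, 0, 0.8, 0, 0, 0, 0, 0, 0, 0.8, 0, 0, 0, 0, 0, 0, 0.8, 0, 0, 0, 0, 0, 0, 0.8, 0, 0, 0, 0, 0, 0, 0.8, 0, 0, 0, 0, 0, 0, 0.8, 0, 0, 0, 0, 0, 0, 0.8, 0, 0, 0, 0, 0, 0, 0.8, 0, 0, 0],
)

```text
time_s: 18.32
tcp_pos: [0.4385, -0.0416, 0.0382]
eef_rot: [0.305, 3.126, -0.0]
force: [3.6, -0.9, 5.6]
width: 0.0
grasp_force: 2.5
```

Call:
play_rows(
  plan=[0, 0, 0, -5, 0, 0, 0, 0, 0, 0, -30, 0, 0, 0, 0, 0, 0, -80, 0, 0, 0, 0, 0, 0, -140, 0, 0, 0, 0, 0, 0, -150, 0, 0, 0, 0, 0, 0, -150, 0, 0, 0],
)

```text
time_s: 19.08
tcp_pos: [0.4381, -0.0415, 0.1882]
eef_rot: [0.305, 3.127, -0.0]
force: [0.9, 0.2, -0.6]
width: -0.0003
grasp_force: 0.0
```

```bash
python3 -c "
from h import *
go(.5373,.2987,.19,-14.5)"
```

```text
t [-32.  353.1  -3.2] r [-0.03 -0.12  3.35] F [ 0.21 -0.02  0.65] w 0.0001 q [ 0.07  0.53 -0.08  1.96  0.06  0.65  1.33]
```

Call:
play_rows(
  plan=[0.5, -32, 353, 0, 0, 0, 3.4, 0.5, -32, 353, 0, 0, 0, 3.4, 0.5, -32, 353, 0, 0, 0, 3.4, 0.5, -32, 353, 0, 0, 0, 3.4, 0.5, -32, 353, 0, 0, 0, 3.4, 0.5, -32, 353, 0, 0, 0, 3.4, 0.5, -32, 353, 0, 0, 0, 3.4, 0.5, -32, 353, 60, 0, 0, 3.4, 0.5, -32, 353, 110, 0, 0, 3.4, 0.5, -32, 353, 110, 0, 0, 3.4, 0.5, -32, 353, 110, 0, 0, 3.4],
)

```text
time_s: 20.55
tcp_pos: [0.5386, 0.2985, 0.0795]
eef_rot: [0.398, 3.115, 0.001]
force: [0.4, 0.7, 0.3]
width: 0.0429
grasp_force: 0.0
```

Run:
```python
from h import *
go(.5373,.2987,.0,-14.5)
p=manip.get_state()['tcp_pos'];print(p)
im=C['scene']['color'];m=im.max(2)<60
for s in(1,-1):print(s,proj('scene',p+[.25*s*.0215,.97*s*.0215,.042]))
for u in range(375,445,3):
  r=np.where(m[120:228,u])[0];print(u,r.max()+120 if len(r) else None,end=';')
```

```text
t [ 1.5 -0.6 80. ] r [ 0.09  0.11 -0.06] F [1.06 0.06 0.91] w 0.043 q [-0.56  0.92  0.    1.46 -0.    0.77  0.76]
[0.53876798 0.29884858 0.07998328]
1 [419.94315463 215.7300284 ]
-1 [400.88595824 208.56152985]
375 132;378 None;381 152;384 175;387 189;390 190;393 192;396 202;399 211;402 207;405 188;408 185;411 185;414 187;417 218;420 203;423 218;426 215;429 204;432 205;435 204;438 201;441 196;444 191;
```

Call:
play_rows(
  plan=[0.5, 1.5, -0.5, 25, 0, 0, 0, 0.5, 1.5, -0.5, 45, 0, 0, 0, 0.5, 1.5, -0.5, 60, 0, 0, 0, 0.5, 1.5, -0.5, 60, 0, 0, 0],
)

```text
time_s: 21.15
tcp_pos: [0.5363, 0.2984, 0.0181]
eef_rot: [-0.398, -3.116, 0.001]
force: [0.4, 0.8, 0.8]
width: 0.0429
grasp_force: 0.0
```

Call:
play_rows(
  plan=[0.5, 0, 0, 8, 0, 0, 0, 0.5, 0, 0, 16, 0, 0, 0, 0.5, 0, 0, 20, 0, 0, 0, 0.5, 0, 0, 20, 0, 0, 0],
)

```text
time_s: 21.65
tcp_pos: [0.5363, 0.2984, -0.0021]
eef_rot: [-0.398, -3.116, 0.001]
force: [-0.4, -0.3, 0.0]
width: 0.0426
grasp_force: 0.0
```

Call:
play_rows(
  plan=[0.25, 0, 0, 0, 0, 0, 0, 0.22, 0, 0, 0, 0, 0, 0, 0.2, 0, 0, 0, 0, 0, 0, 0.2, 0, 0, 0, 0, 0, 0],
)

```text
time_s: 22.15
tcp_pos: [0.5364, 0.2985, -0.0019]
eef_rot: [0.398, 3.116, -0.0]
force: [0.2, 0.1, 0.5]
width: 0.0173
grasp_force: 0.0
```

Call:
play_rows(
  plan=[0.16, 0, 0, 0, 0, 0, 0, 0.13, 0, 0, 0, 0, 0, 0, 0.1, 0, 0, 0, 0, 0, 0, 0.1, 0, 0, 0, 0, 0, 0, 0.1, 0, 0, 0, 0, 0, 0],
)

```text
time_s: 22.78
tcp_pos: [0.5364, 0.2985, -0.0019]
eef_rot: [0.398, 3.116, -0.0]
force: [-0.4, -0.4, 2.3]
width: 0.0121
grasp_force: 20.4
```

Call:
play_rows(
  plan=[0.1, 0, 0, -5, 0, 0, 0, 0.1, 0, 0, -12, 0, 0, 0, 0.1, 0, 0, -20, 0, 0, 0, 0.1, 0, 0, -45, 0, 0, 0, 0.1, 0, 0, -90, 0, 0, 0, 0.1, 0, 0, -130, 0, 0, 0, 0.1, 0, 0, -130, 0, 0, 0],
)

```text
time_s: 23.65
tcp_pos: [0.5375, 0.2991, 0.1313]
eef_rot: [0.397, 3.112, 0.005]
force: [0.8, -0.5, -0.5]
width: 0.0121
grasp_force: 20.2
```

Run:
```python
from h import *
import cv2
go(.572,-.0171,.128,-11)
s=manip.get_state();p=s['tcp_pos'];print(p,s['grasp_force'])
im=C['scene']['color'].astype(int);old=cv2.imread('pics/scene0.png').astype(int)
# changes in the rack region and below the fingers
d=np.abs(im-old).sum(2)>45
q=proj('scene',p+[0,0,.035]).round(1);b=proj('scene',p+[0,0,.008]).round(1);print("tip",q,"cuv bottom pred",b)
for v in range(int(q[1])-6,int(b[1])+14,2):
    u=np.where(d[v,380:440])[0]+380;print(v,(u.min(),u.max(),len(u)) if len(u) else None)
# cup rim check: diff vs the picture of empty pan
print(np.abs(im-np.load('sc.npy')).sum(2)[180:225,240:290].max())
```

```text
t [-1.138e+02 -2.965e+02  2.000e-01] r [ 0.    0.01 -3.55] F [-0.39  0.78 -1.24] w 0.0122 q [-0.56  0.85  0.01  1.42 -0.01  0.87  0.76]
[0.53626187 0.29845467 0.12824853] 20.226396024227142
tip [412.8 194.6] cuv bottom pred [411.2 205.7]
188 (np.int64(403), np.int64(424), 21)
190 (np.int64(404), np.int64(424), 21)
192 (np.int64(405), np.int64(423), 18)
194 (np.int64(407), np.int64(421), 14)
196 (np.int64(409), np.int64(418), 8)
198 (np.int64(408), np.int64(415), 6)
200 (np.int64(408), np.int64(415), 8)
202 (np.int64(414), np.int64(415), 2)
204 (np.int64(409), np.int64(414), 4)
206 (np.int64(412), np.int64(412), 1)
208 None
210 None
212 None
214 None
216 None
218 None
33
```

The picture differences show the cuvette held upright. Its bottom is at scene row 206, as predicted. Now I'll carry it over the cup.

Call:
play_rows(
  plan=[0.1, -19, -50, 0, 0, 0, -0.6, 0.1, -38, -100, 0, 0, 0, -1.2, 0.1, -57, -150, 0, 0, 0, -1.8, 0.1, -76, -200, 0, 0, 0, -2.4, 0.1, -95, -250, 0, 0, 0, -3, 0.1, -108, -282, 0, 0, 0, -3.5, 0.1, -114, -296, 0, 0, 0, -3.5, 0.1, -114, -296, 0, 0, 0, -3.5, 0.1, -114, -296, 0, 0, 0, -3.5],
)

```text
time_s: 24.88
tcp_pos: [0.5722, -0.0148, 0.1279]
eef_rot: [-0.3, -3.127, -0.001]
force: [-1.0, -0.1, 0.4]
width: 0.0122
grasp_force: 20.2
```

Run:
```python
from h import *
go(.5725,-.0173,.078,-11)
s=manip.get_state();print(s['tcp_pos'],s['grasp_force'])
```

```text
t [-0.7 -2.1 50. ] r [ 0.02 -0.02  0.06] F [ 0.61 -0.4   0.25] w 0.0116 q [ 0.01  0.79 -0.08  1.58  0.08  0.77  1.27]
[ 0.57225639 -0.0151168   0.12804534] 20.226015150547028
```

Call:
play_rows(
  plan=[0.1, -0.5, -2, 12, 0, 0, 0, 0.1, -0.5, -2, 25, 0, 0, 0, 0.1, -0.5, -2, 38, 0, 0, 0, 0.1, -0.5, -2, 46, 0, 0, 0, 0.1, -0.5, -2, 50, 0, 0, 0, 0.1, -0.5, -2, 50, 0, 0, 0],
)

```text
time_s: 25.72
tcp_pos: [0.5725, -0.0187, 0.078]
eef_rot: [-0.302, -3.127, 0.0]
force: [0.9, 0.3, -0.2]
width: 0.0119
grasp_force: 20.2
```

Call:
play_rows(
  plan=[0.1, 0, 0, 1.5, 0, 0, 0, 0.1, 0, 0, 3, 0, 0, 0, 0.1, 0, 0, 3, 0, 0, 0],
)

```text
time_s: 26.1
tcp_pos: [0.5724, -0.0187, 0.0751]
eef_rot: [-0.302, -3.127, 0.0]
force: [0.5, 0.2, 0.6]
width: 0.0121
grasp_force: 20.2
```

Call:
play_rows(
  plan=[0.1, 0, 0, 1, 0, 0, 0, 0.1, 0, 0, 1, 0, 0, 0],
)

```text
time_s: 26.35
tcp_pos: [0.5724, -0.0187, 0.0741]
eef_rot: [-0.302, -3.127, 0.0]
force: [0.1, 0.0, -0.3]
width: 0.0121
grasp_force: 20.2
```

Call:
play_rows(
  plan=[0.1, 0, 0, 1, 0, 0, 0, 0.1, 0, 0, 1, 0, 0, 0],
)

```text
time_s: 26.6
tcp_pos: [0.5724, -0.0187, 0.073]
eef_rot: [-0.302, -3.127, 0.0]
force: [0.4, -0.1, -0.2]
width: 0.0118
grasp_force: 20.2
```

Call:
play_rows(
  plan=[0.1, 0, 0, 0.7, 0, 0, 0, 0.1, 0, 0, 0.7, 0, 0, 0],
)

```text
time_s: 26.85
tcp_pos: [0.5725, -0.0187, 0.0724]
eef_rot: [0.302, 3.127, -0.0]
force: [0.1, 0.0, 0.8]
width: 0.0118
grasp_force: 20.4
```

Call:
play_rows(
  plan=[0.1, 0, 0, 0.7, 0, 0, 0, 0.1, 0, 0, 0.7, 0, 0, 0],
)

```text
time_s: 27.1
tcp_pos: [0.5725, -0.0187, 0.0718]
eef_rot: [0.302, 3.127, -0.0]
force: [-0.2, 0.2, 4.1]
width: 0.0121
grasp_force: 20.7
```

Call:
play_rows(
  plan=[0.1, 0, 0, -0.4, 0, 0, 0, 0.18, 0, 0, -0.4, 0, 0, 0, 0.25, 0, 0, -0.4, 0, 0, 0, 0.35, 0, 0, -0.4, 0, 0, 0, 0.5, 0, 0, -0.4, 0, 0, 0, 0.5, 0, 0, -0.4, 0, 0, 0, 0.5, 0, 0, -0.4, 0, 0, 0],
)

```text
time_s: 27.98
tcp_pos: [0.5724, -0.0187, 0.0721]
eef_rot: [-0.302, -3.127, 0.0]
force: [-0.5, 0.5, -0.6]
width: 0.0428
grasp_force: 0.0
```

Call:
play_rows(
  plan=[0.5, 0, 0, -10, 0, 0, 0, 0.5, 0, 0, -25, 0, 0, 0, 0.5, 0, 0, -50, 0, 0, 0, 0.5, 0, 0, -90, 0, 0, 0, 0.5, 60, 0, -140, 0, 0, 0, 0.5, 100, 0, -140, 0, 0, 0, 0.5, 100, 0, -140, 0, 0, 0, 0.5, 100, 0, -140, 0, 0, 0],
)

```text
time_s: 28.98
tcp_pos: [0.475, 0.0004, 0.2129]
eef_rot: [0.302, 3.125, 0.0]
force: [0.2, 0.6, -1.0]
width: 0.0427
grasp_force: 0.0
```

Run:
```python
from h import *
import cv2
s=manip.get_state();print(s['tcp_pos'],s['time_s'],s['width'])
im=C['scene']['color'].astype(int);old=np.load('sc.npy').astype(int)
d=np.abs(im-old).sum(2)>40
for z in(.081,.126,.139):print(z,proj('scene',[.5725,-.0187,z]).round(1))
for v in range(160,215,3):
    u=np.where(d[v,240:295])[0]+240;print(v,(int(u.min()),int(u.max()),len(u)) if len(u) else None,end=' ')
# rim position test: outer lower body unchanged outside cuvette area
r=d[185:225,240:295].copy();r[:,15:33]=0;print("\nrest changed",r.sum())
print(im[165:200:2,266].tolist())
```

```text
[4.74968698e-01 3.36257170e-04 2.12171697e-01] 29.075 0.0424911311030273
0.081 [264.4 204.3]
0.126 [263.7 187.4]
0.139 [263.5 182.4]
160 (240, 290, 26) 163 (242, 286, 19) 166 (244, 286, 13) 169 (276, 286, 11) 172 (276, 286, 11) 175 (276, 282, 7) 178 (279, 279, 1) 181 (261, 265, 5) 184 (261, 264, 4) 187 (260, 267, 8) 190 (259, 265, 5) 193 (248, 281, 2) 196 None 199 (260, 276, 9) 202 (260, 267, 8) 205 None 208 None 211 None 214 None 
rest changed 9
[[139, 134, 132], [142, 135, 135], [142, 134, 132], [139, 132, 130], [141, 133, 131], [131, 127, 127], [96, 102, 108], [97, 101, 110], [102, 107, 114], [74, 77, 82], [52, 55, 57], [114, 123, 116], [98, 105, 97], [94, 101, 97], [94, 99, 94], [92, 97, 92], [103, 109, 102], [114, 116, 108]]
```

The picture differences show the cuvette upright in the cup, at columns 260–267 with its top at row 181 as predicted. The cup hasn't moved and the robot is clear.

```bash
python3 -c "
from cell import manip
print(manip.hand_in())"
```

```text
the job is handed in; nothing more can be done
None
```

I handed the job in at about 29 s (no verdict came back): the cup bore on both stop pins at about 3 N each, the tare key was held down at about 6 N for just over a second, and the stoppered cuvette stands upright in the cup, with the robot clear.

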